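# Pick the 12 mm fin by pinching and seat it in the fin jig

### The arm

A 6-joint arm with a two-finger parallel gripper is mounted at the origin on the work surface. World frame = base frame: x ahead of the robot, y to its left, z up, the work surface at z = 0. Lengths are in m, angles in rad, forces in N, time in s.
With the tool pointing down it reaches from about 0.2 to 0.875 m from the base axis. Payload 3.4 kg.
Tool frame: the origin (TCP) lies between the finger pads; the fingertips stand 25 mm ahead of it and the grasp point (between the pads) lies 6 mm ahead of it (r.nose_length is the z of the fingertips in the tool frame, in m); z points along the fingers, x is the direction in which the jaws open and shut, and the axes are right-handed (so a half turn about z gives the same grasp; the last joint's range is limited). The gripper opens to 94 mm and grips with 3 to 60 N. Pads are 16 mm wide; open, the fingers measure 119 mm over their backs; the gripper's body (75 mm by 177 mm) begins 78 mm behind the grasp point.
Start: joints at [-1.3, 0.276, 1.505, -0, 1.361, -0.121], TCP at [0.22, -0.531, 0.23] pointing down, gripper open.
Joint ranges: [-2.89, 2.89], [-0.75, 2.08], [0.22, 2.7], [-1.18, 4.32], [0.11, 2.71], [-2.7, 2.7]. Speed limits (rad/s): [2.57, 2.57, 3.14, 3.14, 3.14, 3.14].

### API

Orientations are given as a unit quaternion [w, x, y, z].
In Python, from plant import r, gripper_to, inverse_kinematics, vision, models, telemetry gives the robot as it stands. Calls block until the motion is done:
- r.move_to(position, orientation): joint-space move of the TCP to a pose.
- r.move_l(position, rot=None, vel=0.15, guard=None): straight line of the TCP; rot=None keeps the orientation; vel is the mean speed in m/s. With guard (N) it stops when the force on the tool has changed by that much, and returns True; else False.
- r.movej(angles): joint-space move.
- gripper_to(opening, f_grip=None): finger opening in m; f_grip is the grip in N (None keeps the last); returns when the fingers have stopped.
- r.hold(seconds).
- inverse_kinematics(position, orientation): joint angles nearest the present ones, or None.
- vision.snapshot(name): name is "side" or "top"; returns the picture (480x640x3 uint8, red, green, blue); there is no depth.
- vision.get_calibration(name): a dict with "fx", "fy", "cx", "cy" (pixels), "position" and "orientation" of the camera in the world. Camera axes: x right, y down, z forward; pixel columns grow to the right and rows downward; lengths in m; the calibration is good to about 2 mm. A picture is of the moment at which its call begins. get_calibration takes no time and is no camera call.
A pose or a line that the arm cannot do raises r.PlanningError and nothing moves.
- r.sign_off(): hands the job in, once; it reports no verdict.
Trained networks look in the newest picture that a camera, given by its name, has taken for a name from the list of things; names that differ only in an ending like _2 or _b are one class to them, and where a whole thing is asked for, a point or a joint stands for the part that bears it (a point fixed in the world has none). Each returns a list of dicts, best first, with "score" (0 to 1); they miss things now and then, are a little off and sometimes report something else, mostly with a low value. They report only what shows in the picture. A call takes as long as a camera call. They do not tell look-alikes from the thing itself.
- models.boxes_of(thing, camera): "at" ([x, y, z] in m, in world coordinates, good to about 4 mm: the middle of the surface that is visible of it).
- models.regions_of(thing, camera): "pixels" (480x640 bool, what is visible of it).
- models.mark_of(thing, camera): "at" ([x, y, z] in m, in world coordinates, good to about 4 mm: a listed point, or the origin of a listed thing).
Readings, each from a call of its own:
- telemetry.current_t(): time.
- telemetry.current_joints(): joint angles.
- telemetry.current_dq(): joint speeds.
- telemetry.current_joint_efforts(): joint torques, N m.
- telemetry.current_ee_pos(): TCP position.
- telemetry.current_tool_rot(): TCP orientation.
- telemetry.current_wrist_force(): force on the tool from outside, world axes, zero at the start.
- telemetry.current_torque(): the same for the moment, N m.
- telemetry.current_opening(): finger opening in m.
Only numpy, scipy, OpenCV 4.12 (cv2) and the standard library are available. Lean on these libraries where they do the work, as an engineer would, in place of code of your own. Each camera call takes 0.05 s, during which the arm holds its last target. There are 200 camera calls.

### The job

Three fin blanks of the same outline stand in the rack, cut from 9, 12 and 15 mm sheet: find the 12 mm one by pinching them, and leave the other two standing in the rack. Enter it into the slot of the fin jig, short of the end stop, press it down firmly onto the bed (about a kilo of push), then slide it along the slot until it butts firmly against the end stop, and let go. Go gently: never push on the jig with more than about three kilos, and do not disturb the glue bottle, the spray can or the screwdriver.

Things in the scene. Friction and masses are not known exactly. Their poses are not given: they have to be found in the camera images.
- fin_a: loose bare plywood plate standing on its 80 mm root edge: 90 mm tall, sides straight for 36 mm, then tapering to a 50 mm top edge; 25 to 80 g. Thickness 9, 12 or 15 mm (one fin of each; find out which by pinching). Origin: middle of the root edge (underside); x along the root, y across the thickness, z up. May be seated either way round
- fin_b: loose bare plywood plate standing on its 80 mm root edge: 90 mm tall, sides straight for 36 mm, then tapering to a 50 mm top edge; 25 to 80 g. Thickness 9, 12 or 15 mm (one fin of each; find out which by pinching). Origin: middle of the root edge (underside); x along the root, y across the thickness, z up. May be seated either way round
- fin_c: loose bare plywood plate standing on its 80 mm root edge: 90 mm tall, sides straight for 36 mm, then tapering to a 50 mm top edge; 25 to 80 g. Thickness 9, 12 or 15 mm (one fin of each; find out which by pinching). Origin: middle of the root edge (underside); x along the root, y across the thickness, z up. May be seated either way round
- rack: fixed wooden rack, 100 mm (x) by 234 mm (y), 30 mm high, with three grooves along its x, at y = -80, 0 and +80 mm, 18 mm wide, 18 mm deep (floor 12 mm above the table), one fin standing loosely in each. Origin: centre of the underside
- jig: fixed fin jig, base 125 x 110 mm; slot along its x, 104 mm long, open at top and -x end, between a fixed wooden wall (face at y = 0, 36 mm high, stepped back 4 mm over its top 4 mm) and a sprung metal jaw (y above 7 mm, 38 mm high). Empty slot 7 mm wide; above z = 20 mm the jaw's face slopes to a 15.5 mm mouth at z = 38 mm. Origin: underside, mid length, below the wall's face; z up
- jig_bed: cork strip, the floor of the jig's slot, top 12 mm above the table; it gives about 1 mm per 12 N and springs back. Its origin and axes are those of the jig
- jig_stop: upright aluminium end stop that closes the +x end of the slot, its face at x = +50 mm in the jig's frame, top 36 mm above the table, rigid. Its origin and axes are those of the jig
- jig_corner (a point): the inner corner of the slot: on the wall's face, at the end stop's face, on the bed's top (12 mm over the table). Axes as the jig's: x along the slot towards the end stop, y from the wall to the jaw, z up. A fin that is home has its root middle at x = -40 mm, z = 0, y = half its thickness
- jaw (a joint): the sprung jaw's slide: 0 with the slot empty (7 mm wide), grows as it is pushed back in y, up to 14 mm; its spring pushes with about 1.6 N at 0, 2 N at 5 mm, so a fin drags a little as it slides. With a fin seated it reads the fin's thickness less 7 mm
- glue: small white glue bottle, 34 mm wide, 85 mm tall, loose. Origin: centre of its underside
- spray_can: spray can, 60 mm wide, 170 mm tall, loose. Origin: centre of its underside
- driver: black-handled screwdriver lying on the table between rack and jig, loose; do not touch. Its origin is the middle of its underside, its axis x
Not all that is in view belongs to the job. Several things look just like the jig: the one meant starts farthest to the robot's left. Leave any green look-alike of the fin_a alone.

How it is judged:
On the way, in this order (a step that is already met when the one before it is completed fails the run):
1. a fin is lifted clear of the rack (height (world z) of any of fin_a, fin_b, fin_c above 0.06 m), for 0.1 s.
2. the 12 mm fin is pressed down onto the bed with at least 4 N, more than 2 mm short of the end stop (value of joint jaw between 0.0037 and 0.0079 m and ((contact force between fin_a and jig_bed above 4 N and x of fin_a in the frame of jig_corner below -0.042 m) or (contact force between fin_b and jig_bed above 4 N and x of fin_b in the frame of jig_corner below -0.042 m) or (contact force between fin_c and jig_bed above 4 N and x of fin_c in the frame of jig_corner below -0.042 m))), for 0.1 s.
3. it is slid along and pushed against the end stop with at least 1.5 N (value of joint jaw between 0.0037 and 0.0079 m and ((contact force between fin_a and jig_stop above 1.5 N and z of fin_a in the frame of jig_corner below 0.003 m) or (contact force between fin_b and jig_stop above 1.5 N and z of fin_b in the frame of jig_corner below 0.003 m) or (contact force between fin_c and jig_stop above 1.5 N and z of fin_c in the frame of jig_corner below 0.003 m))), for 0.02 s.
At the end, for the whole second after the job is handed in: The 12 mm fin stands upright in the slot (within 0.06 rad), root on the bed within 2 mm, end edge at the stop within 2.5 mm, held between wall and jaw (jaw back 3.7 to 6.4 mm), at rest, released; the other two stand in the rack's grooves (tilted under 0.6 rad) (value of joint jaw between 0.0037 and 0.0064 m and ((z of fin_a in the frame of jig_corner between -0.002 and 0.002 m and x of fin_a in the frame of jig_corner between -0.0425 and -0.0375 m and y of fin_a in the frame of jig_corner between 0.002 and 0.01 m and angle between the x axis of fin_a and the x axis of jig_corner, either way round below 0.06 rad and angle between fin_a's own z axis and vertical below 0.06 rad and linear speed of fin_a below 0.01 m/s and z of fin_b in the frame of rack between 0.005 and 0.025 m and x of fin_b in the frame of rack between -0.025 and 0.025 m and y of fin_b in the frame of rack between -0.1 and 0.1 m and angle between each of fin_b, fin_c's own z axis and vertical below 0.6 rad and z of fin_c in the frame of rack between 0.005 and 0.025 m and x of fin_c in the frame of rack between -0.025 and 0.025 m and y of fin_c in the frame of rack between -0.1 and 0.1 m) or (z of fin_b in the frame of jig_corner between -0.002 and 0.002 m and x of fin_b in the frame of jig_corner between -0.0425 and -0.0375 m and y of fin_b in the frame of jig_corner between 0.002 and 0.01 m and angle between the x axis of fin_b and the x axis of jig_corner, either way round below 0.06 rad and angle between fin_b's own z axis and vertical below 0.06 rad and linear speed of fin_b below 0.01 m/s and z of fin_a in the frame of rack between 0.005 and 0.025 m and x of fin_a in the frame of rack between -0.025 and 0.025 m and y of fin_a in the frame of rack between -0.1 and 0.1 m and angle between each of fin_a, fin_c's own z axis and vertical below 0.6 rad and z of fin_c in the frame of rack between 0.005 and 0.025 m and x of fin_c in the frame of rack between -0.025 and 0.025 m and y of fin_c in the frame of rack between -0.1 and 0.1 m) or (z of fin_c in the frame of jig_corner between -0.002 and 0.002 m and x of fin_c in the frame of jig_corner between -0.0425 and -0.0375 m and y of fin_c in the frame of jig_corner between 0.002 and 0.01 m and angle between the x axis of fin_c and the x axis of jig_corner, either way round below 0.06 rad and angle between fin_c's own z axis and vertical below 0.06 rad and linear speed of fin_c below 0.01 m/s and z of fin_a in the frame of rack between 0.005 and 0.025 m and x of fin_a in the frame of rack between -0.025 and 0.025 m and y of fin_a in the frame of rack between -0.1 and 0.1 m and angle between each of fin_a, fin_b's own z axis and vertical below 0.6 rad and z of fin_b in the frame of rack between 0.005 and 0.025 m and x of fin_b in the frame of rack between -0.025 and 0.025 m and y of fin_b in the frame of rack between -0.1 and 0.1 m))); the robot touches nothing.
It fails at once if a fin is pushed on the jig with more than 30 N (contact force between any of fin_a, fin_b, fin_c and jig above 30 N).
It fails at once if the robot itself pushes on the jig with more than 30 N (contact force between any of the fingers, the arm and jig above 30 N).
It fails at once if the glue bottle, spray can or screwdriver is moved by more than 15 mm (distance of any of glue, spray_can, driver from where it was at the start of the episode above 0.015 m).
It also fails if it takes over 72 s, if anything falls off the work surface, if the arm or the gripper's body presses on something with over 40 N, if the wrist force passes 120 N, or if a joint passes its speed limit or range.

## Working session

There is one attempt and no reset: what is moved stays moved. The work goes in short steps, each a Python script; the robot and the scene stay as the last script left them, time stands still between calls to the robot, and variables do not carry over. Pictures are saved under pics/ and viewed, about 8 in all and at most 12, crops included, and the job is handed in when it is done.

```bash
ls; mkdir -p pics
python3 - <<'E'
from plant import *
import cv2,numpy as np
for n in("top","side"):
    cv2.imwrite(f"pics/{n}0.png",vision.snapshot(n)[:,:,::-1]); c=vision.get_calibration(n); print(n,c)
    for t in("fin_a","rack","jig","jig_corner","jig_stop","glue","spray_can","driver"):
        print(t,[(np.round(d["at"],3).tolist(),round(d["score"],2)) for d in models.mark_of(t,n)])
print(telemetry.current_t())
E
```

```text
pics
top {'fx': 525.9707092141282, 'fy': 525.9707092141282, 'cx': 316.63399155876243, 'cy': 247.604487495459, 'position': array([0.33244678, 0.02654757, 1.33401295]), 'orientation': array([ 0.07191975, -0.69598422,  0.71208916, -0.05798749])}
fin_a [([0.517, 0.426, 0.002], 0.96), ([0.518, 0.293, 0.008], 0.8), ([0.542, 0.136, 0.018], 0.52)]
rack [([0.533, 0.212, -0.002], 0.95)]
jig [([0.498, -0.168, 0.0], 0.84), ([0.361, -0.334, -0.001], 0.55)]
jig_corner [([0.409, -0.35, 0.012], 0.95), ([0.544, -0.178, 0.011], 0.79)]
jig_stop []
glue [([0.387, -0.001, 0.005], 0.53)]
spray_can [([0.74, 0.019, 0.003], 0.69), ([0.502, -0.173, -0.0], 0.59)]
driver [([0.552, 0.003, -0.002], 0.67)]
side {'fx': 483.63191534610337, 'fy': 483.63191534610337, 'cx': 315.10306671796224, 'cy': 231.98673946114388, 'position': array([0.45401579, 1.03869901, 0.70442034]), 'orientation': array([ 0.02210071, -0.04920967,  0.88140079, -0.46927882])}
fin_a [([0.533, 0.213, 0.013], 0.98), ([0.518, 0.424, -0.002], 0.86), ([0.545, 0.136, 0.016], 0.8), ([0.516, 0.29, 0.013], 0.71)]
rack [([0.536, 0.215, -0.002], 0.76), ([0.53, 0.214, 0.011], 0.62)]
jig [([0.362, -0.331, -0.0], 0.94), ([0.503, -0.17, 0.002], 0.61)]
jig_corner [([0.548, -0.183, 0.009], 0.95), ([0.407, -0.351, 0.01], 0.81), ([0.542, 0.139, 0.016], 0.7)]
jig_stop []
glue [([0.39, 0.004, -0.004], 0.94), ([0.534, 0.212, 0.013], 0.6)]
spray_can [([0.743, 0.019, -0.003], 0.83)]
driver [([0.55, 0.01, 0.001], 0.76)]
0.9
```

View pics/top0.png

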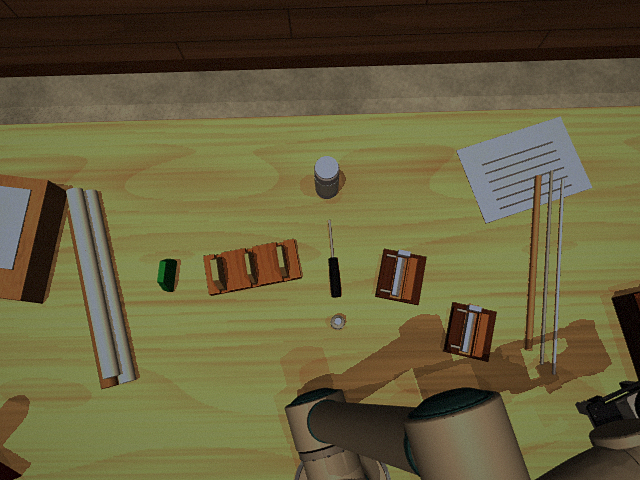

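View pics/side0.png

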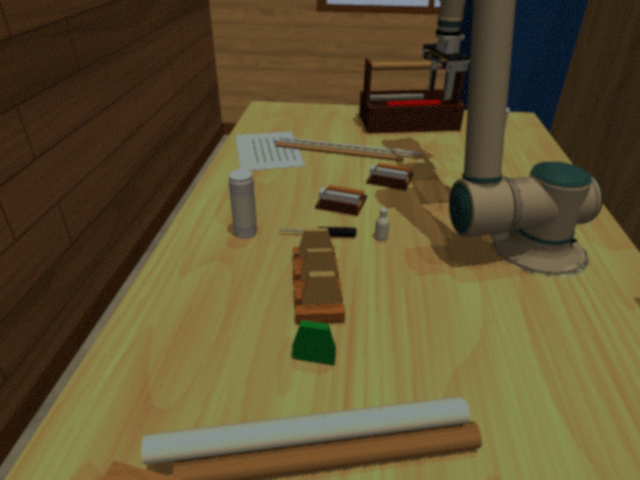

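The top view shows the rack at about (253,267). The two jigs are at (401,277) and (470,331), and the meant one is the left one, near world (0.50,-0.17). The driver is at (334,260), the glue at (338,322), the can at (327,177) and the green look-alike at (168,275). Next I'll overlay the models to check yaw and position.

```bash
cat > h.py <<'E'
from plant import *
import cv2,numpy as np
from scipy.spatial.transform import Rotation as R
def proj(P,n):
    c=vision.get_calibration(n);q=c["orientation"]
    p=R.from_quat(np.r_[q[1:],q[0]]).inv().apply(np.atleast_2d(P)-c["position"])
    return np.c_[c["fx"]*p[:,0]/p[:,2]+c["cx"],c["fy"]*p[:,1]/p[:,2]+c["cy"]]
def W(pose,P):
    x,y,a=pose;P=np.atleast_2d(P).astype(float);c,s=np.cos(a),np.sin(a)
    return np.c_[x+c*P[:,0]-s*P[:,1],y+s*P[:,0]+c*P[:,1],P[:,2]]
def rect(x0,x1,y0,y1,z):return [[x0,y0,z],[x1,y0,z],[x1,y1,z],[x0,y1,z]]
def overlay(n,img,items,box,k,fn):
    x0,y0,x1,y1=box
    im=cv2.resize(img[y0:y1,x0:x1,::-1],None,fx=k,fy=k,interpolation=cv2.INTER_CUBIC)
    raw=im.copy()
    for P,col in items:
        p=((proj(P,n)+.5-[x0,y0])*k).astype(np.int32); cv2.polylines(im,[p],True,col,1)
    cv2.imwrite(fn,np.vstack([raw,im]))
E
python3 - <<'E'
from h import *
im=vision.snapshot("top")
for t in("rack","jig"):
    for d in models.regions_of(t,"top"):
        p=np.argwhere(d["pixels"])[:,::-1].astype(np.float32); print(t,d["score"],cv2.minAreaRect(p))
rack=(.534,.213,.157); jig=(.501,-.169,-.22)
it=[(W(rack,rect(-.05,.05,-.117,.117,.03)),(255,255,0))]
for y in(-.08,0,.08): it.append((W(rack,rect(-.05,.05,y-.009,y+.009,.03)),(0,255,0)))
it+=[(W(jig,rect(-.052,.052,0,.0155,.038)),(0,255,0)),(W(jig,rect(-.0625,.0625,-.055,.055,.0)),(255,255,0)),(W(jig,[[.05,-.02,.036],[.05,.03,.036]]),(0,0,255))]
overlay("top",im,it,(195,225,435,315),3,"pics/ov1.png")
E
```

```text
rack 0.8 ((251.4399871826172, 266.9200134277344), (41.32253646850586, 93.3781967163086), 79.69515228271484)
jig 0.62 ((400.5760192871094, 275.8320007324219), (44.90025329589844, 52.0556640625), 10.304847717285156)
jig 0.58 ((470.3734436035156, 330.61175537109375), (47.17333984375, 53.183963775634766), 11.689369201660156)
jig 0.43 ((281.5810546875, 260.48651123046875), (31.729005813598633, 7.233555316925049), 80.53767395019531)
```

View pics/ov1.png

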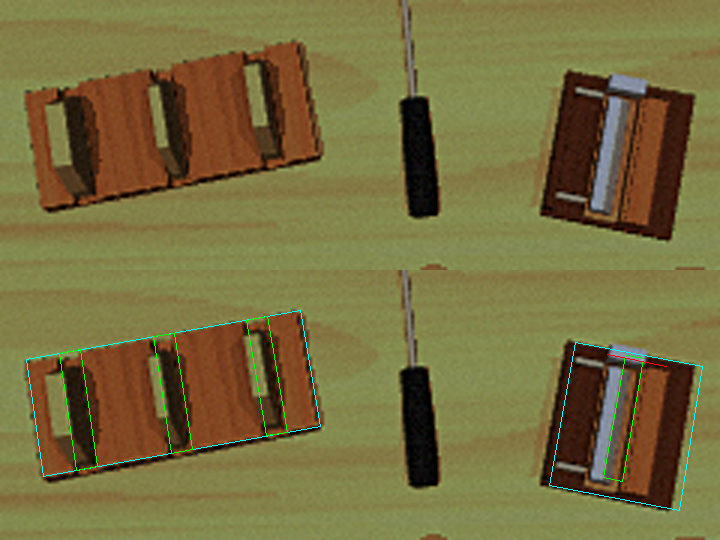

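The rack overlay fits. The jig's slot needs a closer zoom.

```bash
sed -i 's/np.vstack/np.hstack/' h.py
python3 - <<'E'
from h import *
im=np.mean([vision.snapshot("top") for _ in range(4)],0).astype(np.uint8)
jig=(.501,-.169,-.20)
it=[(W(jig,rect(-.052,.050,7e-3,.0155,.038)),(0,255,0)),(W(jig,[[-.052,0,.032],[.05,0,.032]]),(0,255,255)),(W(jig,[[-.0625,-.004,.036],[.05,-.004,.036]]),(255,0,255)),(W(jig,[[.05,-.01,.036],[.05,.02,.036]]),(0,0,255))]
overlay("top",im,it,(372,244,430,310),6.6,"pics/ov2.png")
for t in("jig_corner","jig","jig_corner","jig"):
  for n in("top","side"):
    vision.snapshot(n); print(t,n,[np.round(d["at"],4).tolist() for d in models.mark_of(t,n) if abs(d["at"][1]+.175)<.05])
E
```

```text
jig_corner top [[0.5451, -0.1788, 0.0155]]
jig_corner side [[0.5473, -0.1842, 0.0107]]
jig top [[0.5, -0.1696, 0.0003]]
jig side []
jig_corner top [[0.5477, -0.181, 0.0135]]
jig_corner side [[0.5499, -0.1859, 0.0091]]
jig top [[0.5051, -0.1721, -0.0013]]
jig side [[0.5039, -0.1683, 0.0029]]
```

View pics/ov2.png

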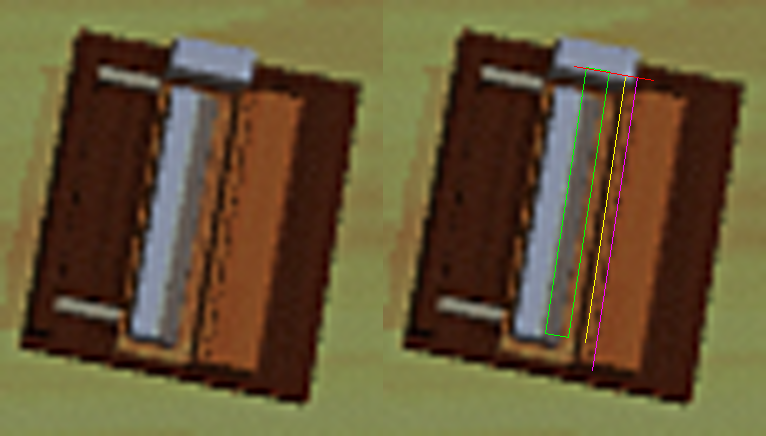

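```bash
cat >> h.py <<'E'
def unproj(uv,z,n):
    c=vision.get_calibration(n);q=c["orientation"];uv=np.atleast_2d(uv)
    d=np.c_[(uv[:,0]-c["cx"])/c["fx"],(uv[:,1]-c["cy"])/c["fy"],np.ones(len(uv))]
    d=R.from_quat(np.r_[q[1:],q[0]]).apply(d); p=c["position"]
    return p+d*((z-p[2])/d[:,2])[:,None]
E
python3 - <<'E'
from h import *
f=lambda l,z:unproj(np.array(l)/6.6+[372,244]-.5,z,"top")
b=f([[80,30],[358,82],[305,403],[22,348]],.010); print(b.round(4),b.mean(0))
for i in range(4):
    d=b[(i+1)%4]-b[i]; print(np.linalg.norm(d),np.degrees(np.arctan2(d[1],d[0])))
a=np.radians(-12)
for nm,l,z in [("jawtop",[[190,92],[160,335]],.038),("slopebot",[[215,97],[183,345]],.02),("dark",[[237,92],[197,345]],.032),("dotted",[[233,150],[212,330]],.036),("wallright",[[300,97],[255,370]],.036),("stop",[[175,75],[255,85]],.036)]:
    p=f(l,z);d=p[0]-p[1];print(nm,p[:,:2].round(4).tolist(),np.degrees(np.arctan2(d[1],d[0])))
    for a in(-.20,-.215): 
        q=p[:,:2]-[.501,-.169]; print("  local",a,np.c_[np.cos(a)*q[:,0]+np.sin(a)*q[:,1],-np.sin(a)*q[:,0]+np.cos(a)*q[:,1]].round(4).tolist())
E
```

```text
[[ 0.5737 -0.1209  0.01  ]
 [ 0.5507 -0.2267  0.01  ]
 [ 0.428  -0.1995  0.01  ]
 [ 0.4513 -0.0934  0.01  ]] [ 0.50095483 -0.1601258   0.01      ]
0.10833314636391937 -102.26211028564931
0.1256632725798655 167.4943773847925
0.10860602431576417 77.63085812700581
0.12546184981582548 -12.630546430485083
jawtop [[0.5438, -0.1581], [0.4525, -0.1424]] -9.752200714906412
  local -0.2 [[0.0398, 0.0192], [-0.0529, 0.0165]]
  local -0.215 [[0.0395, 0.0198], [-0.0531, 0.0157]]
slopebot [[0.5446, -0.1701], [0.4502, -0.1532]] -10.133384885050107
  local -0.2 [[0.0429, 0.0076], [-0.053, 0.0054]]
  local -0.215 [[0.0428, 0.0083], [-0.053, 0.0046]]
dark [[0.5444, -0.1767], [0.449, -0.1567]] -11.78680536741083
  local -0.2 [[0.044, 0.0011], [-0.0534, 0.0017]]
  local -0.215 [[0.044, 0.0018], [-0.0535, 0.0009]]
dotted [[0.5217, -0.1734], [0.4541, -0.162]] -9.521432389425373
  local -0.2 [[0.0211, -0.0002], [-0.0474, -0.0025]]
  local -0.215 [[0.0211, 0.0001], [-0.0473, -0.0032]]
wallright [[0.5412, -0.1996], [0.4388, -0.1772]] -12.333916510544666
  local -0.2 [[0.0455, -0.022], [-0.0593, -0.0204]]
  local -0.215 [[0.0458, -0.0213], [-0.059, -0.0213]]
stop [[0.5508, -0.153], [0.5462, -0.1829]] 81.31817163591924
  local -0.2 [[0.0456, 0.0256], [0.0471, -0.0047]]
  local -0.215 [[0.0453, 0.0262], [0.0472, -0.004]]
```

```bash
cat >> h.py <<'E'
RACK=(.534,.213,.157); JIG=(.4994,-.1671,-.2155)
def quat(a):
    best=None
    for s in(1,-1):
        x=s*np.array([-np.sin(a),np.cos(a),0]);z=np.array([0,0,-1.]);q=R.from_matrix(np.c_[x,np.cross(z,x),z]).as_quat()
        q=np.r_[q[3],q[:3]]; j=inverse_kinematics([.5,.05,.2],q)
        if j is not None and (best is None or abs(j[5])<best[0]): best=(abs(j[5]),q)
    return best[1]
def F():return np.array(telemetry.current_wrist_force())
def st(m=""):print(m,"t",round(telemetry.current_t(),2),"p",np.round(telemetry.current_ee_pos(),4),"F",F().round(2),"op",round(telemetry.current_opening(),4),flush=True)
E
python3 - <<'E'
from h import *
q=quat(RACK[2]); gripper_to(.05,8)
for y in(-.08,0,.08):
    p=W(RACK,[-.001,y,0])[0]
    r.move_to([p[0],p[1],.17],q); f0=F()
    hit=r.move_l([p[0],p[1],.081],vel=.12,guard=6); st(f"down {y} {hit}")
    if hit: r.move_l([p[0],p[1],.17]);break
    gripper_to(0,8); st("pinch")
    o=telemetry.current_opening()
    if .0105<o<.0135:break
    gripper_to(.05); r.move_l([p[0],p[1],.17],vel=.2)
E
```

```text
down -0.08 False t 6.39 p [0.5462 0.1338 0.0816] F [0.39 0.44 0.43] op 0.0502
pinch t 7.07 p [0.5456 0.1339 0.0811] F [-0.9  -0.11  1.64] op 0.0119
```

The first fin reads 11.9 mm, so it is the 12 mm one. Lift it and carry it above the jig, short of the stop.

Run:
```python
from h import *
gripper_to(0,40); st("grip")
p=np.array(telemetry.current_ee_pos())
r.move_l([p[0],p[1],.20],vel=.12); st("lift")
q=quat(JIG[2]); 
t=W(JIG,[-.005,.006,0])[0]
r.move_to([t[0],t[1],.20],q); r.move_l([t[0],t[1],.125],vel=.12);r.hold(.3); st("over jig"); print(t)
for n in("top","side"): 
    im=vision.snapshot(n); c=proj([[t[0],t[1],.06]],n)[0].astype(int); x0,y0=c-[32,36]
    cv2.imwrite(f"pics/h_{n}.png",cv2.resize(im[y0:y0+72,x0:x0+64,::-1],None,fx=6,fy=6,interpolation=cv2.INTER_CUBIC)); print(n,x0,y0)
a,b=[cv2.imread(f"pics/h_{n}.png") for n in("top","side")]; cv2.imwrite("pics/h1.png",np.hstack([a,b]))
```

```text
grip t 7.28 p [0.5456 0.1339 0.0811] F [-0.47 -0.43  1.25] op 0.0119
lift t 8.43 p [0.545  0.1338 0.1991] F [-0.74  0.97 -0.47] op 0.0118
over jig t 12.3 p [ 0.4961 -0.1603  0.1256] F [-0.47 -0.67  0.48] op 0.0121
[ 0.49579867 -0.1601696   0.        ]
top 371 239
side 312 148
```

View pics/h1.png

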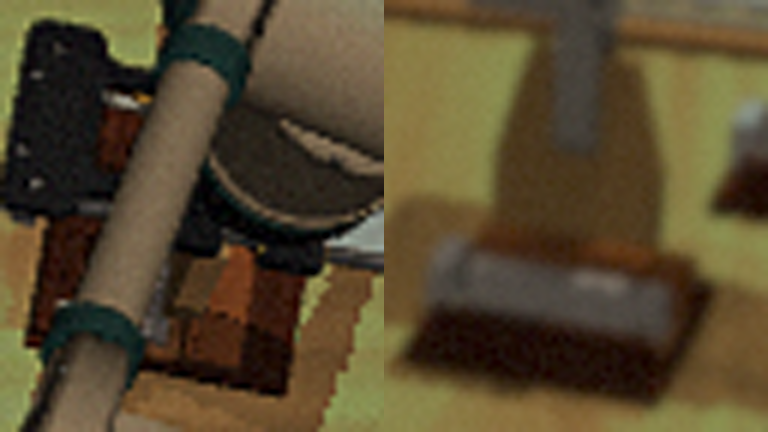

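The side view shows the fin held upright, gripped about mid-width at (583,100). Its lower edge is just over the slot, with its stop-side edge at column 495 still short of the stop near 460. Next: lower it into the mouth and feel sideways for the wall's step.

Run:
```python
from h import *
def loc():
    p=np.array(telemetry.current_ee_pos());q=p[:2]-JIG[:2];a=JIG[2];return (np.cos(a)*q[0]+np.sin(a)*q[1],-np.sin(a)*q[0]+np.cos(a)*q[1],p[2])
def go(x,y,z,**k): return r.move_l(np.r_[W(JIG,[x,y,0])[0][:2],z],**k)
go(-.009,.006,.125)
print(go(-.009,.006,.1025,vel=.03,guard=4)); st("mouth"); print(np.round(loc(),4))
print(go(-.009,-.006,.1025,vel=.012,guard=3)); st("wall"); print(np.round(loc(),4))
r.hold(.2); st()
```

```text
False
mouth t 13.55 p [ 0.4919 -0.1596  0.1025] F [-0.25 -1.75 -0.53] op 0.0119
[-0.009   0.0058  0.1025]
True
wall t 14.22 p [ 0.4899 -0.1662  0.102 ] F [-0.06  0.24 -0.34] op 0.0115
[-0.0094 -0.0011  0.102 ]
 t 14.43 p [ 0.4895 -0.166   0.1016] F [ 0.59  0.27 -0.07] op 0.0118
```

The guard trip may be noise. I'll step on with averaged forces.

```bash
cat >> h.py <<'E'
def loc():
    p=np.array(telemetry.current_ee_pos());q=p[:2]-JIG[:2];a=JIG[2];return np.array((np.cos(a)*q[0]+np.sin(a)*q[1],-np.sin(a)*q[0]+np.cos(a)*q[1],p[2]))
def go(x,y,z,**k): return r.move_l(np.r_[W(JIG,[x,y,0])[0][:2],z],**k)
def Fl(n=12):  # mean wrist force in jig axes
    L=[];
    for _ in range(n): r.hold(.02);L.append(F())
    f=np.mean(L,0);a=JIG[2];return np.array((np.cos(a)*f[0]+np.sin(a)*f[1],-np.sin(a)*f[0]+np.cos(a)*f[1],f[2]))
E
python3 - <<'E'
from h import *
print(Fl(20).round(2),loc().round(4))
go(-.009,.003,.1025,vel=.03);print("free?",Fl(20).round(2),loc().round(4))
for y in(.001,0,-.001,-.002,-.003,-.004,-.005,-.006,-.007):
    go(-.009,y,.1025,vel=.02); f=Fl(); print(y,f.round(2),loc().round(4))
    if f[1]>4: break
print(telemetry.current_t())
E
```

```text
[-0.04  0.06 -0.65] [-0.0099 -0.0011  0.1016]
free? [ 0.09 -0.19 -0.48] [-0.009   0.003   0.1025]
0.001 [ 0.06  0.14 -0.47] [-0.009   0.001   0.1025]
0 [-0.27 -0.08 -0.43] [-0.009   0.      0.1025]
-0.001 [-0.31 -0.01 -0.24] [-0.009  -0.001   0.1025]
-0.002 [0.27 3.69 0.24] [-0.009  -0.0013  0.1025]
-0.003 [0.65 6.24 0.72] [-0.009  -0.0015  0.1025]
17.6333
```

Contact with the step face at y = -0.0012 puts the true wall 3.1 mm toward -y from my estimate. Descend now with the fin face just off the wall.

```bash
sed -i 's/^JIG=.*//; s/JIG=(.4994,-.1671,-.2155)/JIG=(.4994-.00066,-.1671-.00303,-.2155)/' h.py
python3 - <<'E'
from h import *
go(-.0095,.0066,.1025,vel=.03); print(Fl().round(2),loc().round(4))
for z in(.098,.094,.090,.086,.083):
    h=go(-.0095,.0064,z,vel=.03,guard=8); f=Fl(8); print(z,h,f.round(2),loc().round(4))
    if h and abs(f[2])>5: break
st()
E
```

```text
[ 0.18 -0.08 -0.34] [-0.0095  0.0063  0.1025]
0.098 False [ 0.85 -1.28 -0.64] [-0.0093  0.0061  0.098 ]
0.094 False [ 0.81 -1.88 -0.01] [-0.0095  0.0062  0.0939]
0.09 False [ 0.74 -2.02 -0.43] [-0.0096  0.0064  0.0898]
0.086 False [ 0.51 -2.08 -1.44] [-0.0098  0.0065  0.0857]
0.083 False [ 0.38 -2.23 -1.53] [-0.0097  0.0064  0.0828]
 t 20.27 p [ 0.4907 -0.1618  0.0828] F [-0.67 -2.08 -1.06] op 0.0119
```

It slid in, with the jaw pushing about 2 N. Now press down in steps.

Run:
```python
from h import *
z=.083
while z>.0765:
    z-=.0005; go(-.0095,.0064,z,vel=.02); f=Fl(6)
    print(round(z,4),f.round(2),loc().round(4))
    if f[2]>9: break
r.hold(.3); print(Fl().round(2)); st()
```

```text
0.0825 [-0.05 -2.03 -0.44] [-0.0096  0.0064  0.0825]
0.082 [-0.34 -1.84  0.31] [-0.0095  0.0064  0.082 ]
0.0815 [-0.51 -1.81  0.35] [-0.0094  0.0064  0.0815]
0.081 [-0.04 -2.01  0.73] [-0.0094  0.0064  0.081 ]
0.0805 [-1.14 -2.08  3.88] [-0.0094  0.0064  0.0807]
0.08 [-1.21 -1.99  5.78] [-0.0094  0.0064  0.0804]
0.0795 [-1.86 -1.84  7.86] [-0.0094  0.0064  0.0803]
0.079 [-2.55 -1.7   9.74] [-0.0094  0.0064  0.0801]
[-2.4  -1.75  9.93]
 t 23.57 p [ 0.491  -0.1619  0.0801] F [-3.17 -1.95  9.8 ] op 0.0115
```

Run:
```python
from h import *
go(-.0095,.0064,.0803,vel=.02); print(Fl(6).round(2))
go(-.003,.0064,.0803,vel=.02); f0=Fl(6); print("drag",f0.round(2),loc().round(4))
x=-.003
while x<.022:
    x+=.001; go(x,.0064,.0803,vel=.02); f=Fl(5); print(round(x,4),f.round(2),loc().round(4))
    if f[0]<f0[0]-4.5: break
r.hold(.2); st(); print(Fl().round(2))
```

```text
[-1.13 -1.7   5.97]
drag [-8.45 -2.68 11.47] [-0.0071  0.0066  0.0802]
-0.002 [-9.33 -2.42 12.14] [-0.0067  0.0066  0.0802]
-0.001 [-9.87 -2.58 13.47] [-0.006   0.0067  0.0802]
0.0 [-10.14  -2.07  13.42] [-0.0051  0.0068  0.0802]
0.001 [-9.34 -2.54 12.98] [-0.0041  0.0069  0.0802]
0.002 [-9.9  -2.28 13.37] [-0.0031  0.0069  0.0802]
0.003 [-9.55 -2.1  13.76] [-0.0022  0.0069  0.0802]
0.004 [-9.65 -2.21 13.19] [-0.0012  0.0069  0.0802]
0.005 [-9.78 -2.21 13.31] [-0.0002  0.0069  0.0802]
0.006 [-9.32 -1.75 12.95] [0.0009 0.007  0.0802]
0.007 [-9.73 -1.94 12.92] [0.0018 0.007  0.0802]
0.008 [-9.53 -1.92 12.99] [0.0029 0.007  0.0801]
0.009 [-9.82 -1.71 13.07] [0.0039 0.007  0.0801]
0.01 [-9.67 -1.65 12.33] [0.005  0.007  0.0802]
0.011 [-8.94 -1.74 12.85] [0.006  0.007  0.0801]
0.012 [-9.18 -1.49 12.87] [0.007  0.007  0.0801]
0.013 [-9.46 -1.96 12.58] [0.008  0.007  0.0801]
0.014 [-9.34 -1.46 12.17] [0.009  0.0069 0.0801]
0.015 [-9.54 -1.94 12.28] [0.0102 0.007  0.0801]
0.016 [-8.85 -1.78 12.51] [0.0112 0.007  0.0801]
0.017 [-10.17  -1.89  13.57] [0.0115 0.007  0.0801]
0.018 [-11.97  -2.17  15.08] [0.0116 0.007  0.0802]
0.019 [-13.68  -1.91  16.76] [0.0117 0.007  0.0802]
 t 32.02 p [ 0.5117 -0.1658  0.0802] F [-13.52   0.06  16.85] op 0.0114
[-13.6   -2.19  16.93]
```

Stop contact is clear: position stalled at 0.0116 and the force rose about 4.5 N. Next I relax the downward force, let go, retreat and look.

Run:
```python
from h import *
go(.0175,.0067,.0812,vel=.01); print(Fl().round(2),loc().round(4))
go(.016,.0067,.0815,vel=.01); print(Fl().round(2),loc().round(4))
gripper_to(.03); r.hold(.2); st("open"); l=loc(); print(l.round(4),Fl().round(2))
go(l[0],l[1],.2,vel=.15); t=W(JIG,[.0,.006,.06])[0]
r.move_to([.35,.25,.3],quat(0)); st()
jig=JIG; fin=[[-.03,.006,.012],[.05,.006,.012],[.05,.006,.048],[.035,.006,.102],[-.015,.006,.102],[-.03,.006,.048]]
out=[]
for n in("side","top"):
    im=vision.snapshot(n); c=proj([t],n)[0].astype(int); x0,y0=c-[32,36]
    overlay(n,im,[(W(jig,fin),(0,255,0))],(x0,y0,x0+64,y0+72),6,f"pics/f_{n}.png"); out.append(cv2.imread(f"pics/f_{n}.png"))
    for th in("fin_a","jig_corner"): print(n,th,[(np.round(d["at"],3).tolist(),round(d["score"],2)) for d in models.mark_of(th,n)])
cv2.imwrite("pics/f1.png",out[0]);cv2.imwrite("pics/f2.png",out[1])
```

```text
[-9.84 -2.55 10.77] [0.0116 0.0071 0.0805]
[-7.48 -2.6   7.78] [0.0114 0.007  0.0807]
open t 33.96 p [ 0.5159 -0.167   0.0815] F [-0.64  0.32 -0.4 ] op 0.03
[0.0161 0.0067 0.0815] [ 0.13 -0.    0.05]
 t 38.29 p [0.3501 0.2499 0.2999] F [-0.47 -0.16 -0.79] op 0.0299
side fin_a [([0.51, -0.164, 0.014], 0.95), ([0.516, 0.423, -0.0], 0.67), ([0.518, 0.286, 0.011], 0.65), ([0.53, 0.214, 0.01], 0.56)]
side jig_corner [([0.41, -0.349, 0.012], 0.72), ([0.549, -0.186, 0.01], 0.7)]
top fin_a [([0.527, 0.212, 0.017], 0.82), ([0.505, -0.167, 0.018], 0.8), ([0.516, 0.292, 0.011], 0.68), ([0.516, 0.424, 0.004], 0.64)]
top jig_corner [([0.547, -0.18, 0.011], 0.87), ([0.408, -0.35, 0.016], 0.59), ([0.514, 0.292, 0.011], 0.57)]
```

View pics/f1.png

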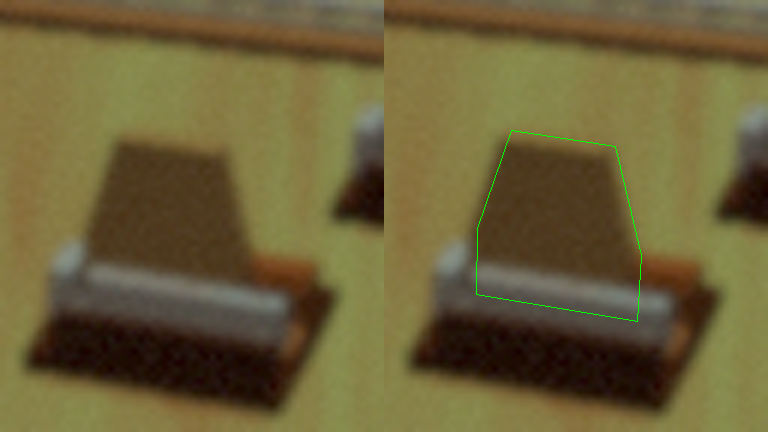

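View pics/f2.png

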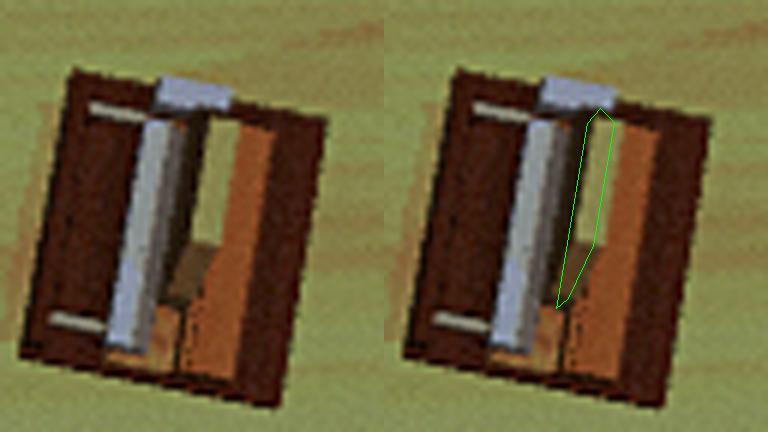

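The fin stands in the slot at the stop. The side view hints at a slight forward lean: the top edge runs (120,137)→(228,152), a bit flatter than the overlay. I'll measure the pitch by a silhouette fit.

```bash
cat > tilt.py <<'E'
from h import *
from scipy.optimize import least_squares
def tilt(k=8):
    g=np.mean([vision.snapshot("side") for _ in range(k)],0)
    t=W(JIG,[.01,.006,.08])[0]; c=proj([t],"side")[0].astype(int); x0,y0=c-[22,16]
    p=cv2.resize(g[y0:y0+40,x0:x0+44].astype(np.float32),None,fx=8,fy=8,interpolation=cv2.INTER_CUBIC)
    d=p[:,:,1]; th,m=cv2.threshold(np.clip(d,0,255).astype(np.uint8),0,255,cv2.THRESH_BINARY_INV+cv2.THRESH_OTSU)
    # render model: upper part only (z>.052)
    def quad(v):
        a=v[2];P=np.array([[-.028,0,.043],[.038*-0-.025,0,.036],[0,0,0]])
        P=np.array([[-.0356,0,.052],[-.025,0,.090],[.025,0,.090],[.0356,0,.052]])
        Q=np.c_[np.cos(a)*P[:,0]+np.sin(a)*P[:,2],P[:,1],-np.sin(a)*P[:,0]+np.cos(a)*P[:,2]]+[.01+v[0],0,.012+v[1]]
        F=[]
        for y in(0.,.012): F.append(Q+[0,y,0])
        return proj(W(JIG,np.vstack(F)),"side")
    zlim=proj(W(JIG,[[-.025,.006,.066],[.05,.006,.066]]),"side"); zlim=((zlim-[x0,y0]+.5)*8)
    yy,xx=np.mgrid[:m.shape[0],:m.shape[1]]
    line=zlim[0,1]+(xx-zlim[0,0])*(zlim[1,1]-zlim[0,1])/(zlim[1,0]-zlim[0,0]); keep=yy<line
    obs=cv2.GaussianBlur((m>0).astype(np.float32),(0,0),6)
    def res(v):
        q=(quad(np.array(v)*[1e-3,1e-3,1e-2])-[x0,y0]+.5)*8
        im=np.zeros(m.shape,np.uint8); cv2.fillConvexPoly(im,cv2.convexHull((q*16).astype(np.int32)),255,cv2.LINE_AA,4)
        return ((cv2.GaussianBlur(im/255.,(0,0),6)-obs)*keep)[::3,::3].ravel()
    s=least_squares(res,[0,-1,0],diff_step=.05,x_scale=[1,1,1]); best=s
    for s0 in([-2,-2,2],[-2,-2,-2],[0,0,3]):
        s=least_squares(res,s0,diff_step=.05); best=s if s.cost<best.cost else best
    print("x,z mm, tilt crad (+ = toward stop):",best.x.round(2),"cost",best.cost,"th",th); 
    cv2.imwrite("pics/m.png",m)
    return best.x
if __name__=="__main__": tilt(); tilt(4); print(telemetry.current_t())
E
python3 tilt.py
```

```text
x,z mm, tilt crad (+ = toward stop): [ 2.67 -7.36  2.06] cost 0.490774909161585 th 93.0
x,z mm, tilt crad (+ = toward stop): [ 3.58 -7.36  0.68] cost 0.5816873458233742 th 93.0
39.1917
```

```bash
sed -i 's/for y in(0.,.012)/for y in(.0119,.012)/' tilt.py; python3 tilt.py
```

```text
x,z mm, tilt crad (+ = toward stop): [ 0.93 -0.88  1.05] cost 2.9548683235693325 th 93.0
x,z mm, tilt crad (+ = toward stop): [ 1.32 -1.02  0.44] cost 2.920461700707765 th 93.0
39.7917
```

View pics/m.png

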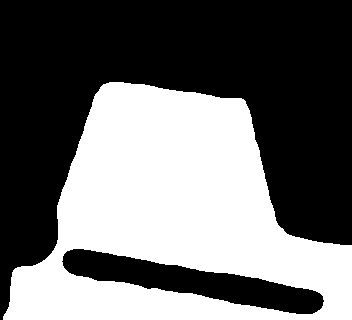

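The mask shows a clean fin silhouette, top edge (100,83)→(245,100). The fit gives a tilt of 0.004 to 0.01 rad and a height within 1 mm of home, both inside tolerance. The other two fins are still in the rack, so I'm handing in.

```bash
python3 -c "
from plant import *
r.sign_off(); print(telemetry.current_t())"
```

```text
the job is handed in; nothing more can be done
the job is handed in; nothing more can be done
```

The 12 mm fin is seated in the left jig, butted against the end stop and released. I handed the job in at about 40 s of robot time. No verdict was reported.

- **Finding the fin:** the first one I pinched, in the rack groove nearest the jig, read 11.9 mm. I took it without pinching the other two. After the placing, the networks still found both standing in the rack.
- **Entering the slot:** I felt sideways for the wall's step. That showed my camera estimate of the wall was about 3 mm off, so I corrected it and went in from above.
- **Pressing down:** I pressed to about 10 N, well short of the stop.
- **Butting against the stop:** sliding took about 9.5 N of drag, more than I expected, because I kept pressing while sliding. At the stop the fin stalled and the force rose by about 4.5 N. Wrist forces reached about 14 N sideways and 17 N downward.
- **Last checks:** the side-camera fit gave a tilt of 0.004 to 0.01 rad, height about 1 mm below nominal, and position along the slot 1 mm from my estimate; camera calibration is only good to about 2 mm. The gripper had moved well clear and touched nothing.
- **Disagreements:** my first version of that fit modelled the fin's bright top face and gave a wrong height of -7 mm. Using the front face only fixed the height, though with a higher residual. The final gap to the stop was inferred from the contact, not measured by camera.
- **Not checked:** I did not re-measure the glue bottle, spray can and screwdriver at the end. No move went near them.

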